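# Make up the implant set on the steel tray

### The arm

A 6-joint arm with a two-finger parallel gripper is mounted at the origin on the work surface. World frame = base frame: x ahead of the robot, y to its left, z up, the work surface at z = 0. Lengths are in mm, angles in degrees, forces in N, time in s.
With the tool pointing down it reaches from about 300 to 850 mm from the base axis. Payload 4.2 kg.
Tool frame: the origin (TCP) lies between the finger pads; the fingertips stand 19 mm ahead of it and the grasp point (between the pads) is the TCP (env.tips_ahead is the distance from the TCP to the fingertips, in mm); z points along the fingers, y is the direction in which the jaws open and shut (so a half turn about z gives the same grasp; the last joint's range is limited). The gripper opens to 91 mm and grips with 3 to 60 N. Pads are 32 mm wide; open, the fingers measure 118 mm over their backs; the gripper's body (76 mm by 178 mm) begins 60 mm behind the grasp point.
Start: joints at [61.994, 18.312, 89.639, -0, 72.044, -1.146], TCP at [259.798, 512.978, 232.976] pointing down, gripper open.
Joint ranges: [-177.97, 177.97], [-48.28, 115.42], [12.27, 149.76], [-77.06, 257.06], [2.81, 150.46], [-146.56, 146.56]. Speed limits (degrees/s): [147.25, 147.25, 180, 180, 180, 180].

### API

Orientations are given as [roll, pitch, yaw] about the fixed x, y, z axes, in that order (R = Rz(yaw) Ry(pitch) Rx(roll)).
In Python, from workcell import telemetry, viewer, job_done, env gives the robot as it stands. The module is installed in compiled form; this text tells all that it offers.
- The arm moves only by the shell command python3 -m jog 'ROWS' [FORCE]. ROWS is JSON, a list of rows, each a list of 3 entries, a list of its own where there are three numbers: the shift along the tool's x, y, z in cm, then the turn about the tool's z in degrees, then the opening, from 0 (shut) to 1 (fully open). A call has 1 to 10 rows; each row shifts and turns the pose as measured when the row begins, along the tool's axes as they then stand; what a row does not reach is not made up. A row lasts 1/8 s, in which the tool goes at most 62.5 mm and 10.7 degrees, less where a joint would pass 70% of its speed; a pose out of reach is approached as far as the arm can. A call is refused whole if a number of a shift passes 6.25 or a number of a turn 10.7, either way. A call with a gripper value outside its range is refused whole. The fingers move at their own pace and stop on an object; FORCE is the grip in N (left out, the last holds). Time passes only in rows, so rows that do not move let the fingers close. It gives the time, the measured TCP pose, the force and the opening at its end, in the units of the state.
- telemetry.state(): the state, without advancing time (a new reading comes with each control period).
- viewer.grab_frame(name): name is "scene" or "top" or "wrist"; returns a dict with "color" (400x640x3 uint8, red, green, blue), "K" (3x3 intrinsics, pixels), "rvec" (rotation vector, rad) and "tvec" (3), from world to camera coordinates, as OpenCV has them. Camera axes: x right, y down, z forward; pixel columns grow to the right and rows downward; lengths in mm; the calibration is good to about 2 mm. The wrist camera is an equidistant fisheye: a pixel r from the principal point sees the ray r / f radians off the axis. A picture is of the moment at which its call begins. There is no depth.
- job_done(): hands the job in, once; it reports no verdict.
The state is a dict: "time_s": time; "qpos": joint angles; "qvel": joint speeds; "effort": joint torques, N m; "ee_pos": TCP position; "ee_rot": TCP orientation; "force": force on the tool from outside, world axes, zero at the start; "torque": the same for the moment, N m; "gripper_width": finger opening in mm.
Only numpy, scipy, OpenCV 4.12 (cv2) and the standard library are available. Lean on these libraries where they do the work, as an engineer would, in place of code of your own. Each camera call takes 0.05 s, during which the arm holds its last target. There are 200 camera calls.

### The job

Make up the implant set on the steel tray. At the free end of the tray stack the three closed cassettes flat, lid up and squarely on one another in their order of use, so that the first needed is on top: yellow (suturing) on the bottom, blue (surgery) on it, and green (examination) uppermost. Stand the small gallipot upright inside the big steel bowl on the tray, leave the dappen glass and the bur block where they are, and let go of everything.

Things in the scene. Friction and masses are not known exactly. Their poses are not given: they have to be found in the camera images.
- yellow_centre (a point): Closed stainless steriliser cassette with yellow end bumpers and a yellow strip across the lid (suturing instruments). A flat box 56 x 180 x 28 mm (x, y, z), about 0.26 kg, lying lid up. This point is its centre, 14 mm above its underside; its y axis runs along the 180 mm length and z points up out of the lid.
- blue_centre (a point): Closed stainless steriliser cassette with blue end bumpers and a blue strip across the lid (surgical instruments). A flat box 56 x 180 x 28 mm (x, y, z), about 0.26 kg, lying lid up. This point is its centre, 14 mm above its underside; its y axis runs along the 180 mm length and z points up out of the lid.
- green_centre (a point): Closed stainless steriliser cassette with green end bumpers and a green strip across the lid (examination instruments). A flat box 56 x 180 x 28 mm (x, y, z), about 0.26 kg, lying lid up. This point is its centre, 14 mm above its underside; its y axis runs along the 180 mm length and z points up out of the lid.
- gallipot_centre (a point): Small open stainless gallipot (round cup), 50 mm across the rim, 46 mm high, nearly straight upper wall tapering to a 34 mm foot, wall 2.5 mm, about 0.07 kg; it stands upright on the blue mat. This point is on its axis, 23 mm above its foot; z points up.
- bowl: Big open round stainless bowl standing loose on one end of the tray: 130 mm across the rim, 50 mm high, sides sloping in to a 92 mm foot, wall and base 3 mm, so the inside floor is flat, about 86 mm across and 3 mm above the origin. Origin: centre of its underside; z up.
- tray: Shallow stainless instrument tray, fixed, 340 x 230 mm (its x, y), rim 18 mm high, rim wall 4 mm; the floor inside is 4 mm above the origin. Origin: centre of its underside; x runs along the 340 mm length, y across. The bowl stands on its +x half; the free end for the cassettes is its -x half (room for a cassette centred about x = -0.09, lying along y).
- dappen_centre (a point): Amber dappen glass, 38 mm across, 30 mm high, on the mat; not part of this set, to be left in place. This point is its centre, 15 mm above its underside; z up.
- bur_block_centre (a point): Purple bur block with ten upright burs, 36 x 62 mm (x, y), block 26 mm high, 47 mm over the burs, on the mat; to be left in place. This point is the centre of the block, 13 mm above its underside; z up.
Mind the look-alikes: they are no part of the job. Leave any red look-alike of the part that bears blue_centre alone.

How it is judged:
By the outcome, as a careful person would: the job done as asked, in the order asked, and still so for the second after the job is handed in, with the robot touching nothing.
It also fails if it takes over 118 s, if anything falls off the work surface, if the arm or the gripper's body presses on something with over 40 N, if the wrist force passes 120 N, or if a joint passes its speed limit or range.

## Working session

There is one attempt and no reset: what is moved stays moved. The work goes in short steps, Python scripts to look and compute and a shell command to move; the robot and the scene stay as the last step left them, time stands still between calls to the robot, and variables do not carry over. Pictures are saved under pics/ and viewed, about 12 in all and at most 16, crops included, and the job is handed in when it is done.

```bash
mkdir -p pics; cat > h.py <<'E'
import numpy as np, cv2
from workcell import telemetry, viewer, job_done, env
def grab(n,save=None):
    f=viewer.grab_frame(n)
    f['R']=cv2.Rodrigues(np.array(f['rvec'],float))[0]; f['t']=np.array(f['tvec'],float).ravel(); f['K']=np.array(f['K'],float); f['n']=n
    if save: cv2.imwrite('pics/'+save,f['color'][:,:,::-1])
    return f
def ray(f,uv):
    uv=np.atleast_2d(np.array(uv,float)); K=f['K']
    p=(uv-[K[0,2],K[1,2]])/[K[0,0],K[1,1]]
    if f['n']=='wrist':
        r=np.linalg.norm(p,axis=1,keepdims=True); s=np.where(r>1e-9,np.sin(r)/np.maximum(r,1e-9),1)
        d=np.hstack([p*s,np.cos(r)])
    else: d=np.hstack([p,np.ones((len(p),1))])
    return -f['R'].T@f['t'], d@f['R']
def onz(f,uv,z):
    c,d=ray(f,uv); return c+d*((z-c[2])/d[:,2])[:,None]
E
python3 - <<'E'
from h import *
import pickle
for n in ['scene','top','wrist']:
    f=grab(n,n+'0.png'); pickle.dump(f,open(n+'0.pkl','wb')); print(n,f['K'].tolist(),(-f['R'].T@f['t']).round(1), f['R'].round(2).tolist())
print(telemetry.state())
a=[cv2.imread(f'pics/{n}0.png') for n in ['top','scene']]
E
```

```text
scene [[462.50275301065403, 0.0, 320.1665029628505], [0.0, 462.50275301065403, 199.5116263676684], [0.0, 0.0, 1.0]] [1034.4 -584.6  632.6] [[0.67, 0.74, 0.01], [0.43, -0.38, -0.82], [-0.6, 0.56, -0.57]]
top [[388.13520222927883, 0.0, 321.81649289347615], [0.0, 388.13520222927883, 198.0767805197908], [0.0, 0.0, 1.0]] [357.2 -27.9 938.6] [[0.02, -1.0, 0.02], [-1.0, -0.03, -0.08], [0.09, -0.02, -1.0]]
wrist [[309.70691628693146, 0.0, 317.468454142048], [0.0, 309.70691628693146, 200.60599955505995], [0.0, 0.0, 1.0]] [201.5 542.7 384.5] [[0.45, 0.89, -0.0], [0.87, -0.44, 0.23], [0.21, -0.11, -0.97]]
{'time_s': 0.15, 'qpos': array([ 6.19949583e+01,  1.83398045e+01,  8.96891878e+01, -8.70832676e-04,
        7.20410797e+01, -1.14566357e+00]), 'qvel': array([-0.07532406, -0.17241377, -0.20383303, -0.04530286, -0.06497698,
       -0.08995272]), 'effort': array([-4.10639368e-04, -4.12774265e+01, -2.32154399e+01,  7.27333152e-02,
        4.33800579e-02, -1.26207137e-04]), 'ee_pos': array([259.63001155, 512.67121857, 232.3555757 ]), 'ee_rot': array([-1.79929925e+02, -5.73128683e-04,  1.53140891e+02]), 'force': array([0.43525131, 0.81647624, 0.93863622]), 'torque': array([0.02453499, 0.02690094, 0.0315695 ]), 'gripper_width': 91.36112449414959}
```

View pics/top0.png

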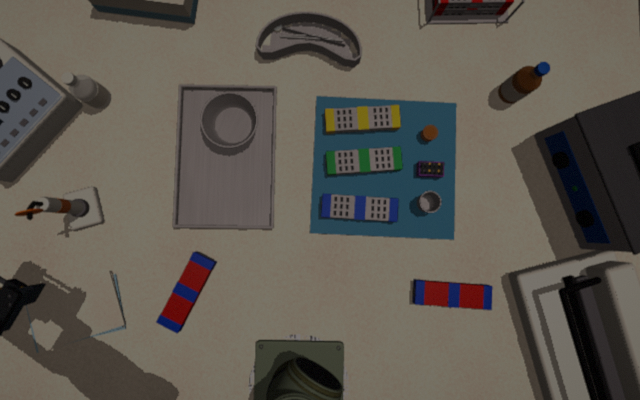

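View pics/scene0.png

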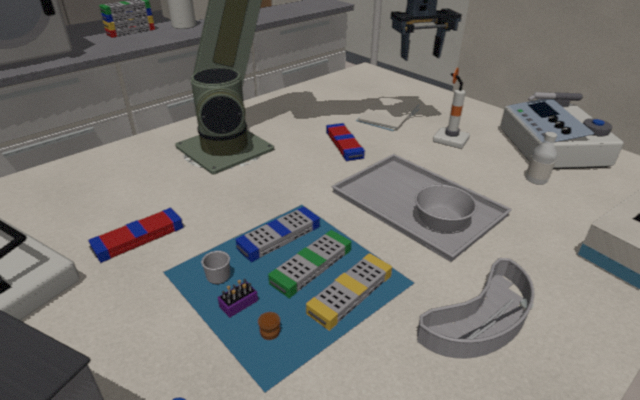

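The top view shows yellow (362,118), green (364,160), blue (360,207), gallipot (430,202), the tray (175–276, 86–229) and the bowl (228,122). The red look-alikes are at (187,291) and (452,294).

```bash
cat >> h.py <<'E'
HUE={'yellow':(20,33),'green':(45,75),'blue':(110,128)}
def cmask(f,col,box,smin=120,vmin=60):
    h=cv2.cvtColor(f['color'],cv2.COLOR_RGB2HSV); lo,hi=HUE[col]
    m=cv2.inRange(h,(lo,smin,vmin),(hi,255,255)); k=np.zeros_like(m); x0,y0,x1,y1=box; k[y0:y1,x0:x1]=m[y0:y1,x0:x1]; return k
def rect(f,m,z):
    p=np.argwhere(m>0)[:,::-1]; w=onz(f,p,z)[:,:2].astype(np.float32); r=cv2.minAreaRect(w); return r,len(p)
E
python3 - <<'E'
from h import *
import pickle
f=pickle.load(open('top0.pkl','rb'))
hsv=cv2.cvtColor(f['color'],cv2.COLOR_RGB2HSV)
for n,uv in dict(y=(332,122),g=(333,165),b=(328,210),bl=(328,204),mat=(420,230),ytop=(330,118)).items(): print(n,hsv[uv[1],uv[0]])
for c,b in dict(yellow=(315,98,410,138),green=(315,140,410,180),blue=(315,185,405,226)).items():
    m=cmask(f,c,b); print(c,[tuple(np.round(x,1)) if np.ndim(x) else round(x,1) for x in rect(f,m,28)[0]])
def P(n,uv,z): print(n,onz(f,uv,z).round(1).tolist())
P('tray corners rim',[(178,86),(277,87),(273,229),(174,228)],18)
# circles
g=cv2.cvtColor(f['color'],cv2.COLOR_RGB2GRAY)
big=cv2.resize(f['color'][70:240,165:460],None,fx=2.7,fy=2.7,interpolation=cv2.INTER_CUBIC); cv2.imwrite('pics/top_crop.png',big[:,:,::-1])
P('bowl rim L R T B',[(201,122),(256,122),(228,94),(228,150)],54); P('galli',[(430,202)],46); P('bur',[(430,170)],26);P('dap',[(429,133)],30)
E
```

```text
y [ 25 210 120]
g [ 65 167  84]
b [114 185  98]
bl [114 181  97]
mat [100 141  83]
ytop [ 25 212 119]
yellow [(np.float64(631.2), np.float64(-135.1)), (np.float64(56.6), np.float64(179.7)), 5.1]
green [(np.float64(528.6), np.float64(-140.2)), (np.float64(54.4), np.float64(178.7)), 4.9]
blue [(np.float64(415.2), np.float64(-131.6)), (np.float64(179.4), np.float64(55.6)), 88.1]
tray corners rim [[699.4, 312.5, 18.0], [704.4, 73.0, 18.0], [359.7, 70.7, 18.0], [356.4, 302.7, 18.0]]
bowl rim L R T B [[602.1, 241.6, 54.0], [605.9, 114.8, 54.0], [670.5, 182.4, 54.0], [538.3, 176.5, 54.0]]
galli [[430.9, -293.2, 46.0]]
bur [[509.2, -299.1, 26.0]]
dap [[598.0, -295.5, 30.0]]
```

View pics/top_crop.png

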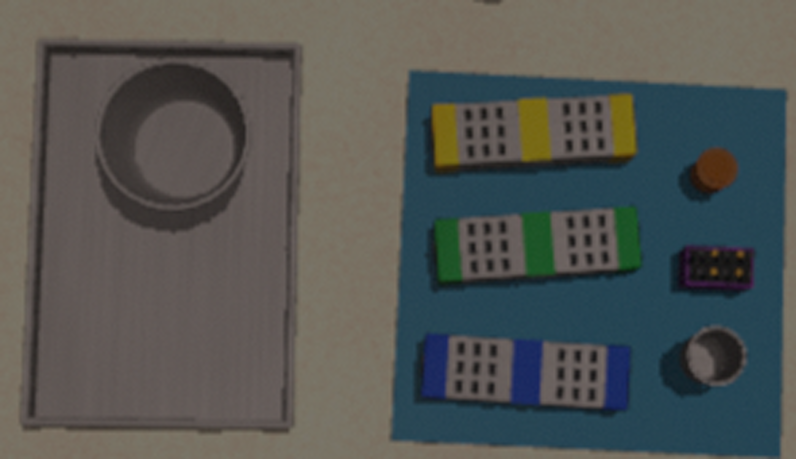

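```bash
cat > go.py <<'E'
import sys; from h import *
from scipy.spatial.transform import Rotation as Ro
x,y,z,yaw=map(float,sys.argv[1:5]); s=telemetry.state()
R=Ro.from_euler('xyz',s['ee_rot'],degrees=True).as_matrix()
d=R.T@(np.array([x,y,z])-s['ee_pos'])/10
print('t',round(s['time_s'],2),'pos',s['ee_pos'].round(1),'rot',s['ee_rot'].round(2),'F',s['force'].round(1),'w',round(s['gripper_width'],1))
print('tool shift cm',d.round(2),'turn',round((s['ee_rot'][2]-yaw+180)%360-180,2),'norm',np.linalg.norm(d).round(2))
E
python3 -m jog '[[[0,0,0],9.7,1],[[0,0,0],9.7,1],[[0,0,0],9.7,1],[[0,0,0],9.7,1],[[0,0,0],9.7,1],[[0,0,0],9.7,1]]' 30
python3 go.py 631 -135 150 95.1
```

```text
time_s: 0.9
ee_pos: [259.0, 511.5, 229.9]
ee_rot: [-179.8, 0.3, 93.0]
force: [0.4, 0.2, -0.1]
gripper_width: 91.3
t 0.9 pos [259.  511.5 229.9] rot [-179.81    0.32   93.03] F [ 0.4  0.2 -0.1] w 91.3
tool shift cm [-66.47  33.77   8.25] turn -2.07 norm 75.01
```

```bash
python3 -m jog '[[[-5.3,2.7,0.4],-2,1],[[-5.3,2.7,0.4],0,1],[[-5.3,2.7,0.4],0,1],[[-5.3,2.7,0.4],0,1],[[-5.3,2.7,0.4],0,1],[[-5.3,2.7,0.4],0,1],[[-5.3,2.7,0.4],0,1],[[-5.3,2.7,0.4],0,1],[[-5.3,2.7,0.4],0,1],[[-5.3,2.7,0.4],0,1]]'
python3 go.py 631 -135 150 95.1
```

```text
time_s: 2.15
ee_pos: [581.2, -5.1, 188.7]
ee_rot: [-179.8, 0.2, 95.5]
force: [0.5, 0.2, 0.5]
gripper_width: 91.2
t 2.15 pos [581.2  -5.1 188.7] rot [-179.85    0.22   95.48] F [0.5 0.2 0.5] w 91.2
tool shift cm [-13.39   3.73   3.91] turn 0.38 norm 14.44
```

```bash
python3 -m jog '[[[-4.5,1.3,1],0.4,1],[[-4.5,1.3,1],0,1],[[-4.4,1.1,1],0,1],[[0,0,0],0,1]]'
python3 go.py 631 -135 26 95.1; python3 -c "
from h import *; f=grab('wrist','w1.png')"
```

```text
time_s: 2.65
ee_pos: [632.4, -143.8, 155.6]
ee_rot: [-179.7, 0.2, 94.8]
force: [-0.9, 0.1, -0.5]
gripper_width: 91.0
t 2.65 pos [ 632.4 -143.8  155.6] rot [-179.75    0.19   94.75] F [-0.9  0.1 -0.5] w 91.0
tool shift cm [ 9.300e-01 -1.000e-02  1.296e+01] turn -0.35 norm 12.99
```

View pics/w1.png

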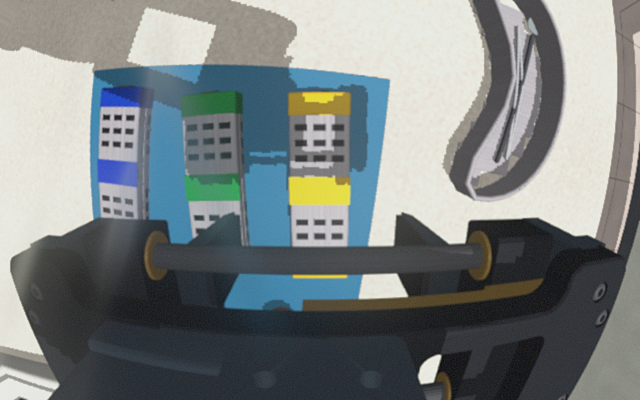

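The wrist view shows the yellow cassette between the jaws, with its centre strip at (319,191). I'll check the strip position from here.

```bash
python3 -c "
from h import *; f=grab('wrist')
for b in [(275,165,365,215),(275,80,365,125)]:
  m=cmask(f,'yellow',b,100,80); r,n=rect(f,m,29); print(r,n)
s=grab('scene');print(rect(s,cmask(s,'yellow',(290,240,410,335)),29))
"
```

```text
((632.9981689453125, -136.1536865234375), (55.78275680541992, 25.566408157348633), 4.832050800323486) 1650
((626.5308837890625, -56.01459884643555), (54.51838684082031, 20.85613250732422), 4.947282314300537) 1406
(((640.5841064453125, -143.1592254638672), (67.99720764160156, 192.82528686523438), 4.640647888183594), 1008)
```

```bash
python3 -m jog '[[[0.4,0,4.5],0,1],[[0.4,0,4.5],0,1],[[0,0,3],0,1],[[0,0,0],0,1]]' 40
python3 go.py 632 -136 25 94.9
```

```text
time_s: 3.3
ee_pos: [632.1, -126.4, 38.4]
ee_rot: [179.8, 0.2, 95.4]
force: [0.4, -0.4, 0.4]
gripper_width: 90.9
t 3.3 pos [ 632.1 -126.4   38.4] rot [179.83   0.19  95.36] F [ 0.4 -0.4  0.4] w 90.9
tool shift cm [-0.95 -0.1   1.34] turn 0.46 norm 1.65
```

```bash
python3 -m jog '[[[-0.9,-0.1,0.6],0.4,1],[[0,0,0.6],0,1],[[0,0,0],0,1]]' 40
python3 go.py 632 -136 25 94.9
```

```text
time_s: 3.68
ee_pos: [634.4, -135.4, 30.1]
ee_rot: [179.4, 0.3, 95.0]
force: [0.5, -0.5, -0.0]
gripper_width: 91.3
t 3.67 pos [ 634.4 -135.4   30.1] rot [179.44   0.31  95.03] F [ 0.5 -0.5 -0. ] w 91.3
tool shift cm [-0.04 -0.25  0.5 ] turn 0.13 norm 0.56
```

```bash
python3 -m jog '[[[0,-0.2,0.4],0,1],[[0,0,0],0,0.5],[[0,0,0],0,0],[[0,0,0],0,0],[[0,0,0],0,0],[[0,0,0],0,0],[[0,0,0],0,0],[[0,0,0],0,0]]' 40
python3 go.py 632 -136 25 94.9
```

```text
time_s: 4.68
ee_pos: [633.0, -135.9, 27.2]
ee_rot: [179.3, 0.3, 95.0]
force: [0.3, 0.5, -0.1]
gripper_width: 56.0
t 4.67 pos [ 633.  -135.9   27.2] rot [179.32   0.35  95.01] F [ 0.3  0.5 -0.1] w 56.0
tool shift cm [ 0.   -0.1   0.22] turn 0.11 norm 0.24
```

```bash
python3 -m jog '[[[0,0,-2.5],0,0],[[0,0,-4],0,0],[[0,0,-4],0,0],[[0,0,0],0,0]]' 40
python3 go.py 440 189 130 90.7
```

```text
time_s: 5.18
ee_pos: [629.3, -134.8, 130.5]
ee_rot: [179.8, 0.2, 95.0]
force: [0.1, -1.0, -3.9]
gripper_width: 56.3
t 5.17 pos [ 629.3 -134.8  130.5] rot [179.8    0.18  95.01] F [ 0.1 -1.  -3.9] w 56.3
tool shift cm [ 33.9  -16.04  -0.11] turn 4.31 norm 37.51
```

```bash
python3 -m jog '[[[3,-1.4,0],2,0],[[4.5,-2.1,-0.1],2,0],[[4.5,-2.1,-0.1],0,0],[[4.5,-2.1,-0.1],0,0],[[4.5,-2.1,-0.1],0,0],[[4.5,-2.1,-0.1],0,0],[[4.5,-2.1,-0.1],0,0],[[3,-1.4,0],0,0],[[0,0,0],0,0]]'
python3 go.py 440 189 70 90.7
```

```text
time_s: 6.3
ee_pos: [450.8, 198.4, 117.4]
ee_rot: [-178.4, 0.4, 90.7]
force: [0.2, -0.2, -3.3]
gripper_width: 55.9
t 6.3 pos [450.8 198.4 117.4] rot [-178.42    0.36   90.72] F [ 0.2 -0.2 -3.3] w 55.9
tool shift cm [-0.9  -0.96  4.78] turn 0.02 norm 4.95
```

```bash
python3 -m jog '[[[-0.9,-0.95,2],0,0],[[0,0,2],0,0],[[0,0,0],0,0],[[0,0,0],0,0]]'
python3 go.py 440 189 31 90.7; python3 -c "
from h import *; grab('scene','s2.png'); f=grab('top','t2.png')"
```

```text
time_s: 6.8
ee_pos: [438.5, 186.0, 73.2]
ee_rot: [-178.1, 0.6, 90.7]
force: [0.7, 0.1, -2.7]
gripper_width: 55.9
t 6.8 pos [438.5 186.   73.2] rot [-178.08    0.58   90.72] F [ 0.7  0.1 -2.7] w 55.9
tool shift cm [0.34 0.3  4.21] turn 0.02 norm 4.23
```

View pics/s2.png

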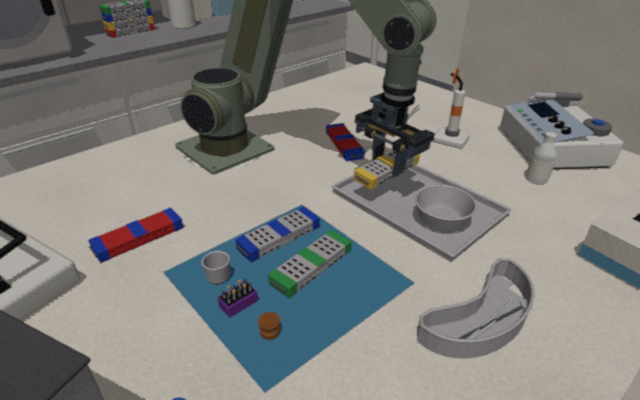

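The yellow cassette is held over the free end of the tray, at about (385,170). I'll lower it.

```bash
python3 -m jog '[[[0.3,0.3,1.5],0,0],[[0,0,1.3],0,0],[[0,0,0.8],0,0],[[0,0,0],0,0]]'
python3 go.py 440 189 31 90.7
```

```text
time_s: 7.4
ee_pos: [441.2, 189.3, 35.4]
ee_rot: [-178.2, 0.5, 90.7]
force: [0.1, -0.8, -3.5]
gripper_width: 56.1
t 7.4 pos [441.2 189.3  35.4] rot [-178.19    0.53   90.73] F [ 0.1 -0.8 -3.5] w 56.1
tool shift cm [-0.02 -0.11  0.44] turn 0.03 norm 0.45
```

```bash
python3 -m jog '[[[0,0,0.25],0,0],[[0,0,0],0,0],[[0,0,0.1],0,0],[[0,0,0.0],0,0]]'
python3 go.py 440 189 31 90.7
```

```text
time_s: 7.9
ee_pos: [441.7, 189.5, 32.3]
ee_rot: [-178.3, 0.5, 90.7]
force: [0.5, 0.8, -3.5]
gripper_width: 55.6
t 7.9 pos [441.7 189.5  32.3] rot [-178.28    0.5    90.74] F [ 0.5  0.8 -3.5] w 55.6
tool shift cm [-0.05 -0.16  0.13] turn 0.04 norm 0.22
```

```bash
for i in 1 2; do python3 -m jog '[[[0,0,0.1],0,0],[[0,0,0],0,0]]' | egrep 'pos|force'; done
```

```text
ee_pos: [441.8, 189.6, 31.4]
force: [-0.2, 0.5, -4.0]
ee_pos: [441.8, 189.6, 30.4]
force: [-0.3, -0.6, -3.9]
```

```bash
python3 -m jog '[[[0,0,0.1],0,0],[[0,0,0],0,0]]' | egrep 'pos|force';python3 -m jog '[[[0,0,0.1],0,0],[[0,0,0],0,0]]' | egrep 'pos|force';
```

```text
ee_pos: [441.8, 189.6, 30.4]
force: [0.5, 0.4, -2.7]
ee_pos: [441.9, 189.6, 30.3]
force: [-0.7, 0.2, -1.9]
```

```bash
python3 -m jog '[[[0,0,0],0,0.8],[[0,0,0],0,0.8],[[0,0,0],0,0.8],[[0,0,-2],0,0.8],[[0,0,-4],0,0.8],[[0,0,-4],0,0.8],[[0,0,-2],0,1],[[0,0,0],0,1]]'
python3 -c "
from h import *; f=grab('wrist','w3.png')"
python3 go.py 415 -131.5 130 88.1
```

```text
time_s: 9.9
ee_pos: [446.3, 191.0, 153.2]
ee_rot: [-178.4, 0.4, 90.7]
force: [-0.6, -0.1, 0.4]
gripper_width: 89.5
t 9.95 pos [445.6 190.7 152.3] rot [-178.32    0.49   90.73] F [0.8 1.4 0.4] w 90.5
tool shift cm [-32.16  -3.4    2.6 ] turn 2.63 norm 32.45
```

View pics/w3.png

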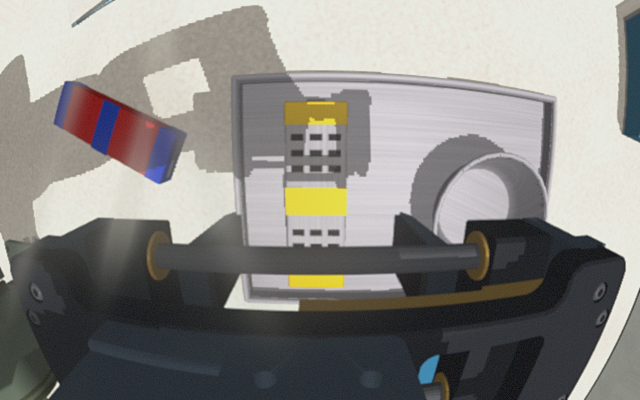

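The yellow cassette lies squarely in the tray, with its strip at (316,201). I'll measure the placed pose and move to blue.

```bash
python3 -c "
from h import *; f=grab('wrist')
r=[rect(f,cmask(f,'yellow',b,100,60),32) for b in [(275,180,360,225),(275,90,360,130)]]; print(r)
"
python3 -m jog '[[[-3,-0.3,0.2],2,1],[[-4.5,-0.5,0.3],0.6,1],[[-4.5,-0.5,0.3],0,1],[[-4.5,-0.5,0.3],0,1],[[-4.5,-0.5,0.3],0,1],[[-4.5,-0.5,0.3],0,1],[[-3.5,-0.3,0.3],0,1],[[-2.5,0,0.2],0,1],[[0,0,0],0,1],[[0,0,0],0,1]]'
python3 go.py 415 -131.5 27 88.1;python3 -c "
from h import *; f=grab('wrist','w4.png')
r=[rect(f,cmask(f,'blue',b,100,60),29) for b in [(275,165,365,225),(275,80,360,130)]]; print(r)
r=[rect(f,cmask(f,'green',b,100,60),29) for b in [(365,165,500,225),(365,80,500,130)]]; print(r)
"
```

```text
[(((441.2811584472656, 190.05259704589844), (56.034217834472656, 25.3603572845459), 1.1647239923477173), 1667), (((440.625, 269.3660583496094), (54.976036071777344, 20.9420108795166), 0.656254768371582), 1468)]
time_s: 11.25
ee_pos: [395.9, -131.4, 120.4]
ee_rot: [-176.8, 0.5, 88.2]
force: [-0.6, 0.3, 0.2]
gripper_width: 91.1
t 11.25 pos [ 395.9 -131.4  120.4] rot [-176.81    0.49   88.16] F [-0.6  0.3  0.2] w 91.1
tool shift cm [0.13 2.42 9.22] turn 0.06 norm 9.54
[(((409.1565246582031, -131.87802124023438), (26.242521286010742, 40.52189254760742), 88.91390228271484), 1526), (((409.2952575683594, -52.01176452636719), (20.498342514038086, 33.42212677001953), 88.36168670654297), 1138)]
[(((527.8803100585938, -138.18601989746094), (51.47554397583008, 19.300304412841797), 4.977860927581787), 1004), (((517.6734008789062, -59.06791687011719), (60.484947204589844, 15.406472206115723), 3.000020742416382), 1177)]
```

View pics/w4.png

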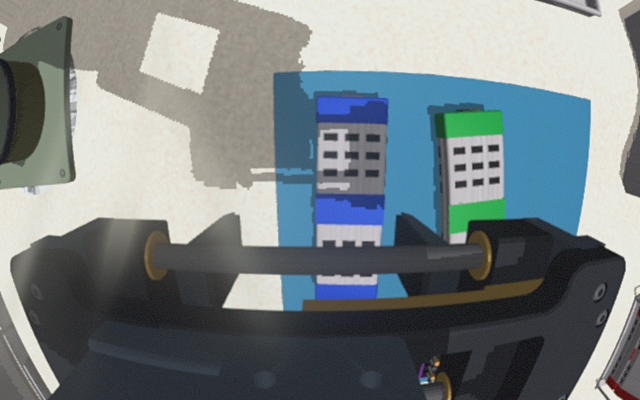

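The blue strip is at about (350,209) and green is to its right. The tool has picked up about 3° of tilt, so I'll test how radial moves affect it while still high up.

```bash
python3 -m jog '[[[0,5,0],0,1],[[0,5,0],0,1],[[0,0,0],0,1],[[0,0,0],0,1]]'|egrep 'pos|rot'
python3 -m jog '[[[0,-1,0],0,1],[[0,-1,0],0,1],[[0,-1,0],0,1],[[0,-1,0],0,1],[[0,-1,0],0,1],[[0,-1,0],0,1],[[0,-1,0],0,1],[[0,-1,0],0,1],[[0,0,0],0,1],[[0,0,0],0,1]]'|egrep 'pos|rot'
```

```text
ee_pos: [496.6, -130.0, 113.6]
ee_rot: [-176.6, 0.4, 88.5]
ee_pos: [407.2, -127.0, 119.6]
ee_rot: [-176.5, 0.4, 88.5]
```

```bash
python3 -m jog '[[[5,0,0],0,1],[[5,0,0],0,1],[[5,0,0],0,1],[[0,0,0],0,1],[[0,0,0],0,1]]'|egrep 'pos|rot'
python3 -m jog '[[[-5,0,0],0,1],[[-5,0,0],0,1],[[-5,0,0],0,1],[[0,0,0],0,1],[[0,0,0],0,1]]'|egrep 'pos|rot'
python3 -m jog '[[[0,0,-5],0,1],[[0,0,-5],0,1],[[0,0,0],0,1],[[0,0,0],0,1]]'|egrep 'pos|rot'
python3 -m jog '[[[0,0,5],0,1],[[0,0,5],0,1],[[0,0,0],0,1],[[0,0,0],0,1]]'|egrep 'pos|rot'
```

```text
ee_pos: [415.2, 26.3, 118.7]
ee_rot: [-176.8, 0.4, 88.4]
ee_pos: [411.3, -132.5, 119.9]
ee_rot: [-176.9, 0.5, 88.0]
ee_pos: [415.5, -129.1, 221.1]
ee_rot: [-176.7, 0.4, 88.2]
ee_pos: [408.7, -127.7, 117.6]
ee_rot: [-176.5, 0.3, 88.3]
```

```bash
python3 -m jog '[[[4,4,0],0,1],[[4,4,0],0,1],[[4,4,0],0,1],[[4,4,0],0,1],[[4,4,0],0,1],[[0,0,0],0,1],[[0,0,0],0,1]]'|egrep 'pos|rot'
python3 -m jog '[[[-4,-4,0],0,1],[[-4,-4,0],0,1],[[-4,-4,0],0,1],[[-4,-4,0],0,1],[[-4,-4,0],0,1],[[0,0,0],0,1],[[0,0,0],0,1]]'|egrep 'pos|rot'
```

```text
ee_pos: [627.9, 72.2, 117.6]
ee_rot: [-177.8, 0.4, 88.3]
ee_pos: [411.0, -130.8, 132.1]
ee_rot: [-178.3, 0.5, 87.9]
```

```bash
python3 -m jog '[[[4,4,0],0,1],[[4,4,0],0,1],[[4,4,0],0,1],[[4,4,0],0,1],[[4,4,0],0,1],[[0,0,0],0,1],[[0,0,0],0,1]]'|egrep 'pos|rot'
python3 -m jog '[[[-4,-4,0],0,1],[[-4,-4,0],0,1],[[-4,-4,0],0,1],[[-4,-4,0],0,1],[[-4,-4,0],0,1],[[0,0,0],0,1],[[0,0,0],0,1]]'|egrep 'pos|rot'
python3 go.py 415 -131.5 27 88.1;python3 -c "
from h import *; f=grab('wrist')
r=[rect(f,cmask(f,'blue',b,120,80),29) for b in [(275,165,395,235),(275,80,395,130)]]; print(r)
"
```

```text
ee_pos: [627.9, 73.5, 125.0]
ee_rot: [-178.6, 0.5, 88.2]
ee_pos: [409.8, -126.6, 132.6]
ee_rot: [-178.7, 0.6, 88.0]
t 18.8 pos [ 409.8 -126.6  132.6] rot [-178.69    0.63   88.  ] F [-0.4 -0.5  0.4] w 91.5
tool shift cm [-0.35  0.78 10.55] turn -0.1 norm 10.59
[(((416.9267578125, -132.52096557617188), (25.95085334777832, 56.328834533691406), 88.21587371826172), 1846), (((420.3207702636719, -52.487335205078125), (20.441354751586914, 55.010162353515625), 87.41790008544922), 1652)]
```

```bash
python3 -m jog '[[[-0.3,0.9,4],0,1],[[-0.2,0,4],0,1],[[0,0,1.5],0,1],[[0,0,0],0,1]]' 40 >/dev/null
python3 go.py 416.5 -132 27 88
```

```text
t 19.35 pos [ 421.8 -130.6   35.5] rot [-178.97    0.68   88.4 ] F [-0.5 -0.3 -0.2] w 91.5
tool shift cm [-0.14 -0.51  0.86] turn 0.4 norm 1.01
```

```bash
python3 -m jog '[[[-0.1,-0.5,0.4],0.4,1],[[0,0,0.3],0,1],[[0,0,0],0,0.6],[[0,0,0],0,0],[[0,0,0],0,0],[[0,0,0],0,0],[[0,0,0],0,0],[[0,0,0],0,0],[[0,0,0],0,0]]' 40 >/dev/null
python3 go.py 416.5 -132 27 88
```

```text
t 20.48 pos [ 418.4 -131.4   30.3] rot [-179.24    0.76   88.06] F [-1.   0.2 -0.9] w 55.6
tool shift cm [-0.07 -0.19  0.34] turn 0.06 norm 0.39
```

```bash
python3 -m jog '[[[0,0,-2.5],0,0],[[0,0,-4],0,0],[[0,0,-4],0,0],[[0,0,0],0,0]]' 40 >/dev/null
python3 go.py 441 190.8 140 90.5
```

```text
t 20.98 pos [ 418.7 -129.5  136.2] rot [-178.96    0.68   88.06] F [-0.4 -0.6 -4.2] w 56.0
tool shift cm [32.08  1.13 -0.78] turn -2.44 norm 32.11
```

```bash
python3 -m jog '[[[2.5,0.2,0],-1,0],[[4,0.1,-0.1],-1,0],[[4,0.1,-0.1],-0.4,0],[[4,0.1,-0.1],0,0],[[4,0.1,-0.1],0,0],[[4,0.1,-0.1],0,0],[[4,0.1,-0.1],0,0],[[2.5,0.2,0],0,0],[[0,0,0],0,0],[[0,0,0],0,0]]' >/dev/null
python3 go.py 441 190.8 100 90.5
```

```text
t 22.23 pos [418.6 167.  122.1] rot [-177.27    0.95   90.45] F [-1.  -0.5 -2. ] w 55.8
tool shift cm [2.4  2.36 2.06] turn -0.05 norm 3.95
```

```bash
python3 -m jog '[[[-2,2,-1],0,0],[[-4,4,-1],0,0],[[-4,4,0],0,0],[[-4,4,0],0,0],[[-4,4,0],0,0],[[0,0,0],0,0],[[0,0,0],0,0]]'|egrep 'pos|rot'
python3 -m jog '[[[4,-4,0],0,0],[[4,-4,0],0,0],[[4,-4,0],0,0],[[4,-4,0],0,0],[[4,-3,0],0,0],[[0,0,0],0,0],[[0,0,0],0,0]]'|egrep 'pos|rot'
python3 go.py 441 190.8 100 90.5
```

```text
ee_pos: [600.5, -25.5, 130.9]
ee_rot: [-176.7, 1.0, 90.0]
ee_pos: [396.8, 180.1, 137.5]
ee_rot: [-176.5, 1.0, 90.2]
t 23.98 pos [396.8 180.1 137.5] rot [-176.51    1.04   90.18] F [-0.6 -0.5 -2.7] w 55.3
tool shift cm [1.13 4.64 3.45] turn -0.32 norm 5.89
```

```bash
for i in 1 2 3 4 5 6; do python3 -m jog '[[[0,0,0],0,0]]'|egrep 'pos|rot'|tr '\n' ' '; python3 -c "
from h import *
for k in range(3):
  viewer.grab_frame('top'); s=telemetry.state(); print(s['ee_pos'].round(2),s['ee_rot'].round(2),end=' ')
print()"; done
```

```text
ee_pos: [397.0, 179.5, 137.5] ee_rot: [-176.5, 1.0, 90.1] [397.1  179.44 137.49] [-176.52    1.05   90.12] [397.24 179.41 137.41] [-176.51    1.05   90.1 ] [397.33 179.44 137.41] [-176.52    1.04   90.1 ] 
ee_pos: [397.7, 179.0, 137.3] ee_rot: [-176.5, 1.0, 90.0] [397.73 178.99 137.27] [-176.51    1.05   90.04] [397.66 179.1  137.29] [-176.51    1.05   90.04] [397.57 179.18 137.31] [-176.51    1.05   90.06] 
ee_pos: [397.7, 179.1, 137.2] ee_rot: [-176.5, 1.1, 90.0] [397.64 179.11 137.23] [-176.5     1.05   90.05] [397.61 179.15 137.26] [-176.5     1.05   90.05] [397.59 179.18 137.28] [-176.51    1.05   90.06] 
ee_pos: [397.6, 179.2, 137.3] ee_rot: [-176.5, 1.0, 90.1] [397.54 179.2  137.28] [-176.5     1.05   90.06] [397.56 179.23 137.29] [-176.51    1.05   90.06] [397.56 179.23 137.29] [-176.51    1.05   90.06] 
ee_pos: [397.5, 179.2, 137.3] ee_rot: [-176.5, 1.0, 90.1] [397.54 179.26 137.28] [-176.51    1.05   90.07] [397.55 179.22 137.29] [-176.51    1.05   90.06] [397.55 179.22 137.27] [-176.5     1.05   90.07] 
ee_pos: [397.6, 179.2, 137.3] ee_rot: [-176.5, 1.0, 90.1] [397.55 179.24 137.3 ] [-176.51    1.05   90.07] [397.56 179.22 137.31] [-176.51    1.05   90.07] [397.52 179.23 137.29] [-176.5     1.05   90.07]
```

The tilt only changes while moving, and yellow landed well with a similar one. I'll carry on, letting the arm settle between rows from here.

```bash
cat > st.py <<'E'
from h import *
viewer.grab_frame('top')
E
python3 -m jog '[[[1,4.5,2],-0.4,0]]' >/dev/null; python3 st.py; python3 go.py 441 190.8 70 90.5
```

```text
t 25.8 pos [447.5 190.5 112.2] rot [-176.88    0.92   90.48] F [ 8.1  2.  -4.6] w 55.7
tool shift cm [ 0.11 -0.42  4.25] turn -0.02 norm 4.27
```

```bash
python3 -m jog '[[[0.1,-0.4,2],0,0]]' >/dev/null; python3 st.py;python3 -m jog '[[[0,0,1.7],0,0]]' >/dev/null; python3 st.py; python3 -m jog '[[[0,0,0],0,0],[[0,0,0],0,0]]' >/dev/null; python3 go.py 441 190.8 62 90.5
```

```text
t 26.4 pos [439.2 189.9  71. ] rot [-176.42    1.1    90.47] F [-0.5  0.2 -1.5] w 55.8
tool shift cm [0.1  0.24 0.88] turn -0.03 norm 0.92
```

```bash
python3 -m jog '[[[0.1,0.2,0.4],0,0],[[0,0,0],0,0],[[0,0,0.2],0,0],[[0,0,0],0,0]]' >/dev/null; python3 go.py 441 190.8 62 90.5;  for i in 1 ; do python3 -m jog '[[[0,0,0.1],0,0],[[0,0,0],0,0]]' | egrep 'pos|force'; done
```

```text
t 26.9 pos [441.8 191.3  66. ] rot [-176.6     1.03   90.47] F [-0.8  1.3 -3.3] w 55.7
tool shift cm [-0.04 -0.06  0.41] turn -0.03 norm 0.42
ee_pos: [441.8, 191.3, 65.0]
force: [0.2, 0.3, -3.9]
```

```bash
for i in 1 2; do python3 -m jog '[[[0,0,0.1],0,0],[[0,0,0],0,0]]' | egrep 'pos|force'; done
```

```text
ee_pos: [441.6, 191.3, 63.9]
force: [-0.8, 0.3, -2.6]
ee_pos: [441.6, 191.2, 62.9]
force: [-0.3, -0.7, -2.7]
```

```bash
python3 -m jog '[[[0,0,0.1],0,0],[[0,0,0],0,0]]' | egrep 'pos|force'
```

```text
ee_pos: [441.7, 191.2, 61.9]
force: [0.1, -0.6, -2.0]
```

```bash
python3 -m jog '[[[0,0,0.1],0,0],[[0,0,0],0,0]]' | egrep 'pos|force'; python3 -m jog '[[[0,0,0],0,0.85],[[0,0,0],0,0.85],[[0,0,0],0,0.85],[[0,0,0],0,0.85],[[0,0,-2],0,0.85],[[0,0,-4],0,0.85],[[0,0,-4],0,0.85],[[0,0,0],0,1]]'|egrep 'pos|rot|for'; python3 -c "
from h import *; f=grab('wrist','w5.png'); f=grab('scene','s5.png')"
```

```text
ee_pos: [441.7, 191.2, 61.8]
force: [-0.6, 0.6, -1.1]
ee_pos: [448.2, 193.3, 164.0]
ee_rot: [-176.6, 1.0, 90.5]
force: [0.5, 0.0, 0.0]
```

View pics/w5.png

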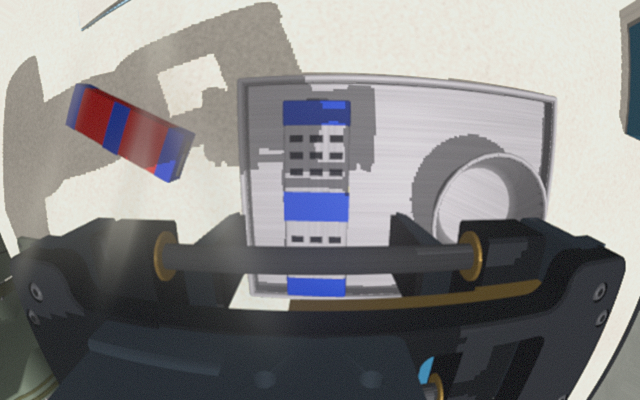

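Blue sits over yellow, with its strip at (317,207). I'll measure it and move to green.

```bash
python3 -c "
from h import *; f=grab('wrist')
print([rect(f,cmask(f,'blue',b,120,60),60) for b in [(275,182,360,230),(275,92,365,130)]])"
python3 go.py 528 -139.5 150 94.9
```

```text
[(((440.85760498046875, 190.35475158691406), (24.976871490478516, 54.898521423339844), 89.98765563964844), 1833), (((440.6495666503906, 270.16925048828125), (54.228675842285156, 20.30277442932129), 0.19145360589027405), 1624)]
t 29.3 pos [445.4 192.2 160.4] rot [-176.17    1.2    90.49] F [-0.1 -0.5 -0.4] w 90.9
tool shift cm [-33.21   8.07   1.2 ] turn -4.41 norm 34.2
```

```bash
python3 -m jog '[[[-4,1,0],-2,1],[[-5.5,1.3,0.3],-2,1],[[-5.5,1.3,0.3],0,1],[[-5.5,1.3,0.3],0,1],[[-5.5,1.3,0.3],0,1],[[-5,1.3,0.3],0,1]]' >/dev/null; python3 st.py; python3 go.py 528 -139.5 150 94.9; python3 -m jog '[[[0,0,0],0,1],[[0,0,0],0,1]]' >/dev/null;python3 go.py 528 -139.5 150 94.9
```

```text
t 30.1 pos [ 538.7 -123.8  134.4] rot [-175.22    1.07   94.95] F [ 3.5 -4.6  1. ] w 91.4
tool shift cm [-1.5  -1.32 -1.42] turn 0.05 norm 2.46
t 30.35 pos [ 536.9 -124.1  131.4] rot [-174.87    0.93   94.82] F [ 0.5 -0.2 -1.6] w 91.0
tool shift cm [-1.49 -1.17 -1.74] turn -0.08 norm 2.57
```

```bash
python3 -m jog '[[[0,-4,-1],0,1],[[0,-4,-1],0,1],[[0,-4,0],0,1],[[0,0,0],0,1],[[0,0,0],0,1]]'|egrep 'pos|rot'
python3 -m jog '[[[4,4,0],0,1],[[4,4,0],0,1],[[4,4,0],0,1],[[4,4,0],0,1],[[4,4,0],0,1],[[0,0,0],0,1],[[0,0,0],0,1]]'|egrep 'pos|rot'
python3 -m jog '[[[-4,-4,0],0,1],[[-4,-4,0],0,1],[[-4,-4,0],0,1],[[-4,-4,0],0,1],[[-4,-4,0],0,1],[[0,0,0],0,1],[[0,0,0],0,1]]'|egrep 'pos|rot'
```

```text
ee_pos: [414.3, -127.3, 161.1]
ee_rot: [-174.7, 0.8, 95.4]
ee_pos: [603.9, 102.7, 135.6]
ee_rot: [-174.7, 0.8, 95.7]
ee_pos: [415.8, -124.5, 157.4]
ee_rot: [-174.8, 0.9, 95.4]
```

```bash
python3 -m jog '[[[1,5,-0.8],0,1],[[1,5,-0.8],0,1],[[1,5,-0.8],0,1],[[1,5,-0.5],0,1],[[1,5,-0.5],0,1],[[1,5,-0.5],0,1],[[1,5,-0.5],0,1],[[0,0,0],0,1]]'|egrep 'pos|rot'
python3 -c "
from h import *; print(telemetry.state()['qpos'].round(2))"
python3 -m jog '[[[0,5,-0.4],0,1],[[0,5,-0.4],0,1],[[0,0,0],0,1]]'|egrep 'pos|rot'
python3 -c "
from h import *; print(telemetry.state()['qpos'].round(2))"
```

```text
ee_pos: [773.2, -4.8, 162.6]
ee_rot: [-174.7, 0.8, 96.1]
[-0.62 42.08 58.54 -1.45 84.57 -6.45]
ee_pos: [870.9, 10.1, 152.7]
ee_rot: [-173.8, 0.7, 96.3]
[ 0.41 55.36 32.45 -1.39 98.29 -6.  ]
```

```bash
for i in 1 2; do python3 -m jog '[[[0,4,-0.4],0,1],[[0,0,0],0,1]]'|egrep 'pos|rot'; done
python3 -c "
from h import *; print(telemetry.state()['qpos'].round(2))"
```

```text
ee_pos: [900.9, 14.6, 146.2]
ee_rot: [-172.8, 0.7, 96.4]
ee_pos: [914.9, 18.9, 139.5]
ee_rot: [-173.8, 0.8, 96.4]
[  0.94  64.92  12.92  -1.44 108.29  -5.83]
```

```bash
for i in 1 2 3; do python3 -m jog '[[[0,3,-0.6],0,1]]'|egrep 'pos|rot';python3 st.py; done
python3 -c "
from h import *; print(telemetry.state()['qpos'].round(2))"
```

```text
ee_pos: [922.4, 21.4, 138.9]
ee_rot: [-175.0, 0.9, 96.4]
ee_pos: [930.2, 24.8, 135.1]
ee_rot: [-176.3, 1.0, 96.5]
ee_pos: [938.3, 28.1, 132.0]
ee_rot: [-177.6, 1.1, 96.5]
[  1.48  65.57  12.36  -1.3  104.38  -5.31]
```

```bash
for i in 1 2 3; do python3 -m jog '[[[0,3,-0.6],0,1]]'|egrep 'rot';python3 st.py; done
python3 go.py 528 -139.5 170 94.9
```

```text
ee_rot: [-178.8, 1.2, 96.5]
ee_rot: [179.9, 1.2, 96.5]
ee_rot: [178.7, 1.3, 96.6]
t 35.65 pos [961.6  38.4 123.4] rot [178.64   1.28  96.59] F [ 0.3 -0.1  0.1] w 91.1
tool shift cm [-12.8  -45.    -5.44] turn 1.69 norm 47.1
```

```bash
python3 -m jog '[[[0,-4,-1],0,1],[[-1,-5,-0.8],0,1],[[-1.5,-5,-0.6],1,1],[[-1.5,-5,-0.6],0.7,1],[[-1.5,-5,-0.5],0,1],[[-1.5,-5,-0.5],0,1],[[-1.5,-5,-0.5],0,1],[[-1.5,-5,-0.4],0,1],[[0,0,0],0,1]]'|egrep 'pos|rot'; python3 go.py 528 -139.5 140 94.9
```

```text
ee_pos: [579.2, -100.3, 157.8]
ee_rot: [178.4, 1.3, 94.9]
t 36.77 pos [ 579.2 -100.3  157.8] rot [178.42   1.34  94.92] F [0.1 0.9 0.2] w 91.3
tool shift cm [-3.43 -5.48  1.71] turn 0.02 norm 6.69
```

```bash
python3 -m jog '[[[-1.7,-2.7,0.8],0,1],[[-1.7,-2.7,0.8],0,1],[[0,0,0],0,1],[[0,0,0],0,1]]' >/dev/null; python3 go.py 528.5 -139.5 27 94.9;python3 -c "
from h import *; f=grab('wrist','w6.png')
m=cmask(f,'green',(250,60,400,300),100,50); n,l,st,c=cv2.connectedComponentsWithStats(m)
for i in range(1,n):
  if st[i,4]>300: print(st[i],rect(f,(l==i).astype(np.uint8),29))"
```

```text
t 37.27 pos [ 533.2 -139.8  143.1] rot [177.84   1.46  94.93] F [ 0.3  1.2 -0.2] w 91.0
tool shift cm [ 0.37 -0.91 11.58] turn 0.03 norm 11.62
[ 276   97   65   25 1520] (((523.0650024414062, -61.12855529785156), (54.42881774902344, 20.21558380126953), 5.841603755950928), 1520)
[ 277  186   64   30 1731] (((530.3512573242188, -140.77957153320312), (55.40171813964844, 25.684894561767578), 6.015326976776123), 1731)
[283 274  56  15 749] (((538.2811279296875, -221.69009399414062), (54.09703826904297, 15.907273292541504), 4.606081962585449), 749)
```

```bash
python3 -m jog '[[[0,-0.3,4],-0.3,1],[[0,0,4],0,1],[[0,0,1.5],0,1],[[0,0,0],0,1]]' 40 >/dev/null
python3 go.py 530 -140.8 27 95.2
```

```text
t 37.83 pos [ 541.  -140.8   48. ] rot [177.36   1.62  95.46] F [-0.  -0.4 -0.1] w 91.0
tool shift cm [ 0.16 -1.19  2.04] turn 0.26 norm 2.37
```

```bash
python3 -m jog '[[[0.1,-1.1,0.3],0.2,1],[[0,0,0.8],0,1],[[0,0,0.7],0,1],[[0,0,0],0,1]]' 40 >/dev/null
python3 go.py 530 -140.8 27 95.2
```

```text
t 38.33 pos [ 532.5 -141.6   31.6] rot [177.02   1.74  95.25] F [0.1 0.1 1.2] w 91.1
tool shift cm [ 0.12 -0.26  0.44] turn 0.05 norm 0.53
```

```bash
python3 -m jog '[[[0.1,-0.2,0.35],0,1],[[0,0,0],0,0.6],[[0,0,0],0,0],[[0,0,0],0,0],[[0,0,0],0,0],[[0,0,0],0,0],[[0,0,0],0,0],[[0,0,0],0,0]]' 40 >/dev/null
python3 go.py 530 -140.8 27 95.2
python3 -m jog '[[[0,0,-2.5],0,0],[[0,0,-4],0,0],[[0,0,-5],0,0],[[0,0,0],0,0]]' 40 >/dev/null
python3 go.py 440.8 190.3 155 90.4
```

```text
t 39.33 pos [ 530.9 -141.1   28.2] rot [176.98   1.76  95.24] F [-0.6  0.  -0.3] w 56.4
tool shift cm [ 0.04 -0.09  0.11] turn 0.04 norm 0.15
t 39.83 pos [ 523.2 -137.6  144. ] rot [177.24   1.64  95.24] F [ 0.6 -0.7 -2.3] w 56.6
tool shift cm [33.36 -5.11 -2.3 ] turn 4.84 norm 33.83
```

```bash
python3 -m jog '[[[2.5,-0.3,-0.3],1.5,0],[[4,-0.6,-0.3],1.5,0],[[4,-0.6,-0.3],1.5,0],[[4,-0.6,-0.3],0.3,0],[[4,-0.6,-0.3],0,0],[[4,-0.6,-0.3],0,0],[[4,-0.6,-0.3],0,0],[[3,-0.4,-0.3],0,0],[[0,0,0],0,0],[[0,0,0],0,0]]' >/dev/null
python3 go.py 440.8 190.3 120 90.4
```

```text
t 41.08 pos [461.7 163.6 144.6] rot [178.58   1.59  90.2 ] F [ 0.7 -0.3 -3. ] w 56.1
tool shift cm [ 2.74 -2.13  2.33] turn -0.2 norm 4.18
```

```bash
python3 -m jog '[[[1.4,-1.1,1],-0.2,0],[[1.3,-1,1],0,0],[[0,0,0],0,0],[[0,0,0],0,0]]' >/dev/null
python3 go.py 440.8 190.3 95 90.4
```

```text
t 41.58 pos [438.6 189.5 120.4] rot [178.76   1.68  90.27] F [ 0.   0.6 -2.5] w 56.2
tool shift cm [0.15 0.17 2.54] turn -0.13 norm 2.55
```

```bash
python3 -m jog '[[[0.1,0.1,1.2],-0.1,0],[[0,0,1],0,0],[[0,0,0],0,0]]' >/dev/null
python3 go.py 440.8 190.3 90 90.4; python3 -c "
from h import *; f=grab('scene','s7.png'); cv2.imwrite('pics/s7c.png',cv2.resize(f['color'][110:250,300:520,::-1],None,fx=3.5,fy=3.5,interpolation=cv2.INTER_CUBIC))"
```

```text
t 41.95 pos [440.8 189.5  97.1] rot [178.72   1.68  90.33] F [-0.4 -0.2 -1.8] w 56.3
tool shift cm [ 0.1  -0.02  0.71] turn -0.07 norm 0.71
```

View pics/s7c.png

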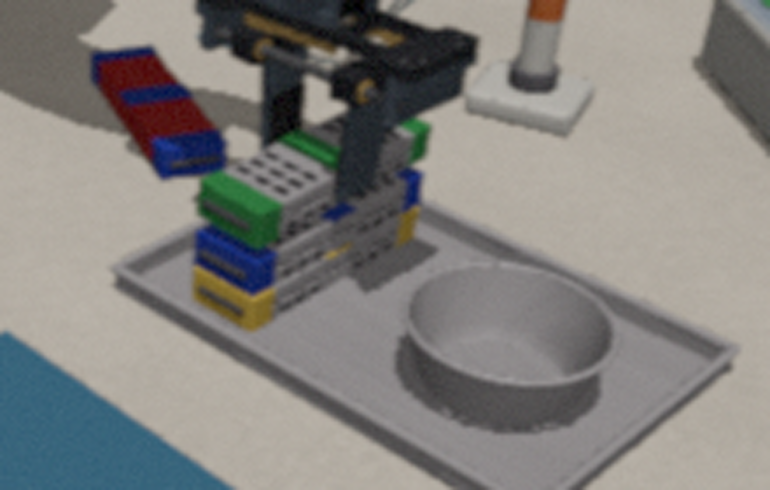

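The stack is aligned in plan, with green about 9 mm above blue. I'll lower it.

```bash
python3 -m jog '[[[0.1,0,0.4],0,0],[[0,0,0],0,0]]' | egrep 'pos|force';  for i in 1 2 3; do python3 -m jog '[[[0,0,0.1],0,0],[[0,0,0],0,0]]' | egrep 'pos|force'; done
```

```text
ee_pos: [441.6, 190.6, 93.5]
force: [0.1, -0.2, -2.2]
ee_pos: [441.8, 190.7, 92.7]
force: [0.1, 0.2, -2.3]
ee_pos: [442.0, 190.7, 91.8]
force: [-0.3, -0.2, -2.4]
ee_pos: [442.0, 190.7, 90.8]
force: [-0.9, 0.2, -2.5]
```

```bash
python3 -m jog '[[[0,-0.1,0.1],0,0],[[0,0,0],0,0]]' | egrep 'pos|force';  for i in 1 2; do python3 -m jog '[[[0,0,0.1],0,0],[[0,0,0],0,0]]' | egrep 'pos|force'; done
```

```text
ee_pos: [440.9, 190.7, 89.6]
force: [0.0, 0.2, -1.6]
ee_pos: [440.9, 190.6, 88.6]
force: [-0.4, 0.0, -1.3]
ee_pos: [441.0, 190.6, 87.5]
force: [0.2, 0.4, -1.7]
```

```bash
for i in 1 2; do python3 -m jog '[[[0,0,0.1],0,0],[[0,0,0],0,0]]' | egrep 'pos|force'; done
```

```text
ee_pos: [441.2, 190.7, 86.8]
force: [-0.6, 0.0, -1.2]
ee_pos: [441.6, 190.7, 86.8]
force: [0.7, 0.1, -2.2]
```

```bash
python3 -m jog '[[[0,0,0],0,0.85],[[0,0,0],0,0.85],[[0,0,0],0,0.85],[[0,0,0],0,0.85],[[0,0,-2],0,0.85],[[0,0,-4],0,0.85],[[0,0,-3],0,0.85],[[0,0,0],0,1]]'|egrep 'pos|rot|for'; python3 -c "
from h import *; f=grab('wrist','w8.png'); s=grab('scene','s8.png')
m=cmask(f,'green',(230,50,420,310),100,50); n,l,st,c=cv2.connectedComponentsWithStats(m)
for i in range(1,n):
  if st[i,4]>300: print(st[i],rect(f,(l==i).astype(np.uint8),88))
cv2.imwrite('pics/s8c.png',cv2.resize(s['color'][110:250,300:520,::-1],None,fx=3.5,fy=3.5,interpolation=cv2.INTER_CUBIC))"
```

```text
ee_pos: [439.4, 193.4, 178.5]
ee_rot: [178.5, 1.6, 90.3]
force: [-1.2, -0.1, -0.6]
[ 282   97   70   26 1740] (((441.0467834472656, 270.89752197265625), (53.24802017211914, 19.61781883239746), 0.35889962315559387), 1740)
[ 283  195   69   30 1976] (((441.7077941894531, 190.75733947753906), (24.64570426940918, 55.529022216796875), 89.9349365234375), 1976)
[287 283  61  18 950] (((442.20880126953125, 112.96245574951172), (54.18549346923828, 17.37538719177246), 0.5227692723274231), 950)
```

View pics/s8c.png

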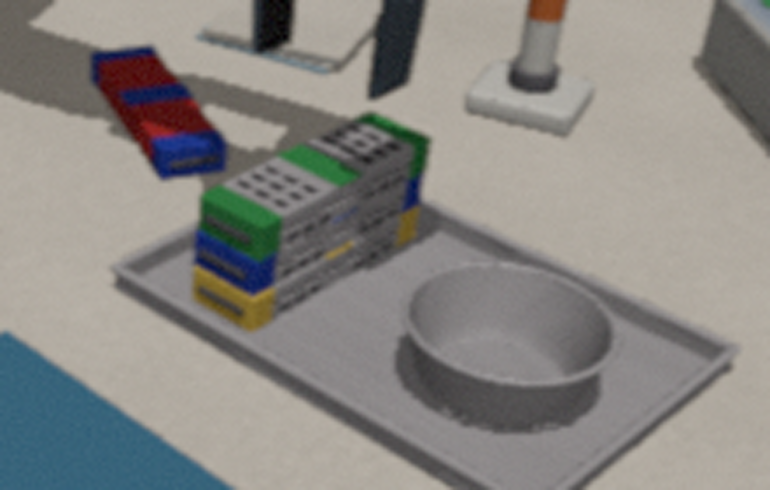

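The stack stands flush: green over blue over yellow, within about 1 mm in plan. The gallipot is next.

```bash
python3 -m jog '[[[-3,0,0],5,0.8],[[-5.5,0,0],5,0.8],[[-5.5,0,0],5,0.8],[[-5.5,0.5,0],5,0.8],[[-5.5,0.5,0],0,0.8],[[-5.5,0.5,0],0,0.8],[[-5,0.5,0],0,0.8],[[-4,0.5,0],0,0.8],[[0,0,0],0,0.8]]' >/dev/null; python3 go.py 430.5 -292.7 120 70
```

```text
t 46.48 pos [ 355.8 -205.7  174. ] rot [179.51   1.48  69.82] F [-0.2  0.   0.2] w 72.9
tool shift cm [-5.45  9.96  5.63] turn -0.18 norm 12.67
```

```bash
python3 -m jog '[[[-1.8,3.3,1],0,0.8],[[-1.8,3.3,1],0,0.8],[[-1.5,2.7,1],0,0.8],[[0,0,0],0,0.8],[[0,0,0],0,0.8]]' >/dev/null; python3 go.py 430.5 -292.7 120 70;python3 -c "
from h import *; f=grab('wrist','w9.png')"
```

```text
t 47.1 pos [ 424.5 -282.   138.9] rot [-179.72    1.16   69.93] F [ 0.2  0.7 -1.1] w 72.7
tool shift cm [-0.76  0.94  1.9 ] turn -0.07 norm 2.25
```

View pics/w9.png

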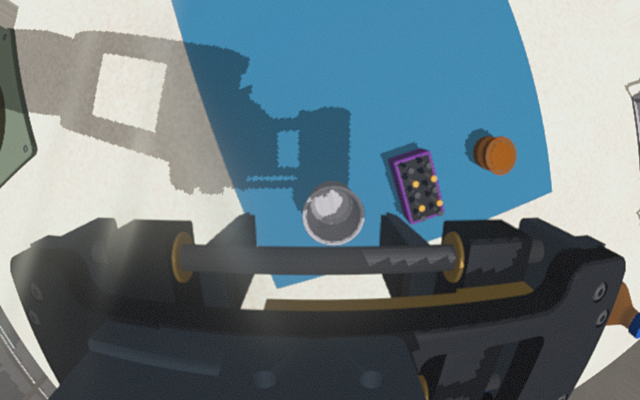

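The gallipot rim spans (302–365, 182–246), centred at about (333,214). The bur block is to the right at (416,187).

```bash
python3 -c "
from h import *; f=grab('wrist')
print(onz(f,[(302,214),(365,214),(333,182),(333,246),(333.5,214)],47).round(1).tolist()); print('bur',onz(f,[(391,155),(406,222),(441,212),(428,150)],26).round(1).tolist())
t=grab('top'); 
"; python3 go.py 430.5 -292.7 120 70
```

```text
[[410.2, -283.2, 47.0], [459.1, -301.1, 47.0], [443.0, -266.7, 47.0], [424.8, -318.8, 47.0], [434.5, -292.0, 47.0]]
bur [[498.3, -265.4, 26.0], [493.9, -329.2, 26.0], [529.3, -332.1, 26.0], [532.3, -272.0, 26.0]]
t 47.25 pos [ 424.7 -282.5  139.9] rot [-179.85    1.2    69.93] F [ 0.4  0.8 -0.5] w 72.9
tool shift cm [-0.72  0.9   2.  ] turn -0.07 norm 2.31
```

```bash
python3 -m jog '[[[-0.6,1,2],0,0.74],[[0,0,2],0,0.74],[[0,0,2],0,0.74],[[0,0,0],0,0.74],[[0,0,0],0,0.74]]' 15 >/dev/null; python3 go.py 433 -292.2 37 70
```

```text
t 47.88 pos [ 431.4 -291.    82.3] rot [179.84   1.26  70.02] F [-0.2  0.1 -0.1] w 67.1
tool shift cm [0.04 0.17 4.53] turn 0.02 norm 4.54
```

```bash
python3 -m jog '[[[0,0.15,1.4],0,0.74],[[0,0,1.3],0,0.74],[[0,0,1],0,0.74],[[0,0,0],0,0.74],[[0,0,0],0,0.74]]' 15 >/dev/null; python3 go.py 433 -292.2 37 70
```

```text
t 48.5 pos [ 433.3 -292.7   44. ] rot [179.72   1.29  70.02] F [ 0.1 -0.6 -0. ] w 67.2
tool shift cm [ 0.05 -0.05  0.7 ] turn 0.02 norm 0.7
```

```bash
python3 -m jog '[[[0,0,0.6],0,0.74],[[0,0,0],0,0.74],[[0,0,0],0,0.3],[[0,0,0],0,0],[[0,0,0],0,0],[[0,0,0],0,0],[[0,0,0],0,0]]' 15; python3 -m jog '[[[0,0,-3],0,0],[[0,0,-4],0,0],[[0,0,-4],0,0],[[0,0,0],0,0]]'>/dev/null;  python3 go.py 604 179 150 70
```

```text
time_s: 49.38
ee_pos: [433.7, -293.1, 38.3]
ee_rot: [179.6, 1.3, 70.0]
force: [-1.0, 0.1, -0.3]
gripper_width: 49.0
t 49.88 pos [ 433.5 -290.2  150.6] rot [179.76   1.28  70.02] F [-0.1 -0.1 -1.4] w 49.1
tool shift cm [ 4.991e+01 -1.000e-02 -1.060e+00] turn 0.02 norm 49.92
```

```bash
python3 -m jog '[[[3,0,0],0,0],[[4.5,0,-0.1],0,0],[[4.5,0,-0.1],0,0],[[4.5,0,-0.2],0,0],[[4.5,0,-0.2],0,0],[[4.5,0,-0.2],0,0],[[4.5,0,-0.2],0,0],[[4.5,0,-0.2],0,0],[[4,0,-0.2],0,0],[[0,0,0],0,0]]'>/dev/null;  python3 go.py 604 179 150 70
```

```text
t 51.12 pos [563.   83.2 142.6] rot [-179.15    1.59   69.9 ] F [-1.1  0.  -1.1] w 49.3
tool shift cm [10.38  0.54 -1.03] turn -0.1 norm 10.44
```

```bash
python3 -m jog '[[[3.3,0.2,-0.3],0,0],[[3.3,0.2,-0.2],0,0],[[2.6,0,0],0,0],[[0,0,0],0,0],[[0,0,0],0,0]]'>/dev/null;  python3 go.py 604 179 120 70; python3 -c "
from h import *; f=grab('wrist','w10.png')"
```

```text
t 51.75 pos [595.5 166.3 139.3] rot [-178.64    2.12   69.81] F [ 0.9 -0.2 -0.7] w 48.9
tool shift cm [1.55 0.41 1.86] turn -0.19 norm 2.46
```

View pics/w10.png

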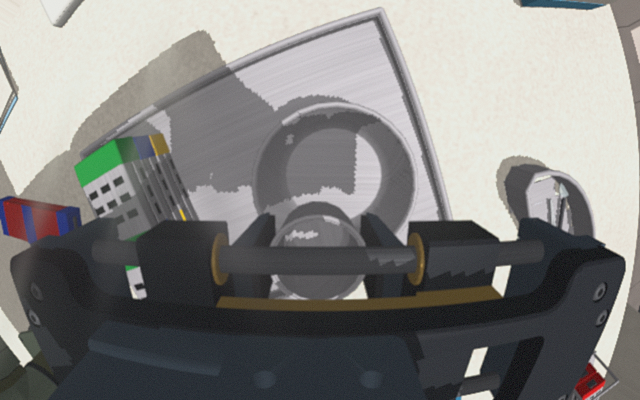

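The view shows the gallipot held over the bowl. The rim's outer edge runs through (251,180), (275,128), (336,102), (393,125) and (416,172).

```bash
python3 -c "
from h import *; from scipy.optimize import least_squares as L; f=grab('wrist')
p=onz(f,[(251,180),(275,128),(336,102),(393,125),(416,172)],54)[:,:2]; print(p.round(1).tolist())
r=L(lambda c:np.hypot(*(p-c[:2]).T)-c[2],[604,179,65]); print(r.x.round(1),r.fun.round(1))"
```

```text
[[552.2, 206.2], [585.3, 237.1], [635.3, 239.4], [670.7, 208.9], [677.2, 167.9]]
[612.1 177.4  66.1] [ 0.4 -0.6  0.2  0.4 -0.3]
```

```bash
python3 go.py 608.5 177.5 90 70; python3 -m jog '[[[1.5,0.9,1.5],0,0],[[0,0,2],0,0],[[0,0,1],0,0],[[0,0,0],0,0],[[0,0,0],0,0]]'>/dev/null;  python3 go.py 608.5 177.5 46 70
```

```text
t 51.85 pos [595.7 166.3 139.6] rot [-178.66    2.08   69.78] F [ 0.2  0.1 -0.8] w 49.2
tool shift cm [1.68 0.93 4.88] turn -0.22 norm 5.25
t 52.48 pos [610.2 175.9  91. ] rot [-178.73    2.02   69.63] F [-0.5 -0.1 -0.9] w 49.2
tool shift cm [ 0.25 -0.11  4.5 ] turn -0.37 norm 4.51
```

```bash
python3 -m jog '[[[0.2,-0.1,1.4],0,0],[[0,0,1.2],0,0],[[0,0,0.8],0,0],[[0,0,0],0,0],[[0,0,0],0,0]]'|egrep force;  python3 go.py 608.5 177.5 46 70; python3 -c "
from h import *; s=grab('scene','s11.png')
cv2.imwrite('pics/s11c.png',cv2.resize(s['color'][110:250,300:520,::-1],None,fx=3.5,fy=3.5,interpolation=cv2.INTER_CUBIC))"
```

```text
force: [-0.0, 0.7, -0.5]
t 53.1 pos [609.1 177.6  55.3] rot [-178.8     1.98   69.63] F [-0.   0.7 -0.5] w 49.2
tool shift cm [ 0.01 -0.03  0.94] turn -0.37 norm 0.94
```

View pics/s11c.png

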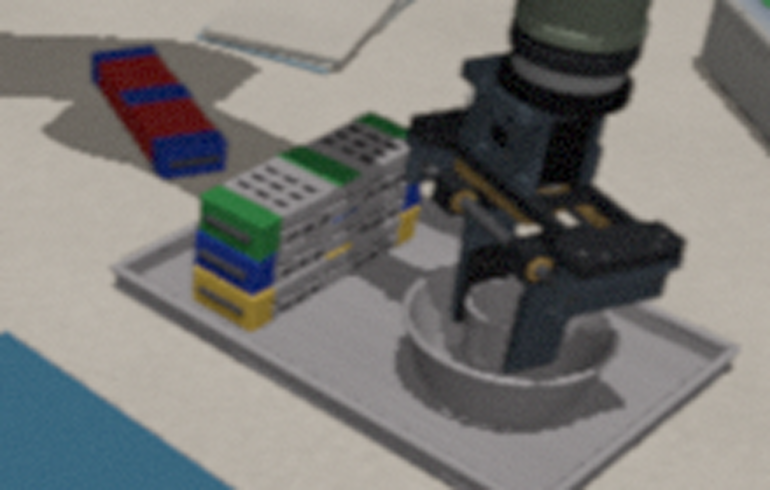

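The gallipot is inside the bowl and roughly centred. I'll lower it to contact.

```bash
python3 -m jog '[[[0,0,0.5],0,0],[[0,0,0],0,0]]' | egrep 'pos|force';  for i in 1 2 3; do python3 -m jog '[[[0,0,0.15],0,0],[[0,0,0],0,0]]' | egrep 'pos|force'; done
```

```text
ee_pos: [609.2, 177.5, 50.6]
force: [0.6, -0.2, -0.4]
ee_pos: [609.3, 177.4, 49.2]
force: [0.1, -0.2, -0.5]
ee_pos: [609.3, 177.4, 47.7]
force: [0.6, -0.3, 0.3]
ee_pos: [609.3, 177.4, 46.1]
force: [0.6, -0.6, -0.7]
```

```bash
for i in 1 2; do python3 -m jog '[[[0,0,0.1],0,0],[[0,0,0],0,0]]' | egrep 'pos|force'; done
```

```text
ee_pos: [609.2, 177.4, 45.0]
force: [0.0, -0.1, -1.0]
ee_pos: [609.2, 177.3, 44.0]
force: [-1.0, 0.7, -0.8]
```

```bash
python3 -m jog '[[[0,0,0.1],0,0],[[0,0,0],0,0]]' | egrep 'pos|force';  python3 -m jog '[[[0,0,0],0,0.61],[[0,0,0],0,0.61],[[0,0,0],0,0.61]]'|egrep 'pos|for|wid'; python3 -m jog '[[[0,0,-1.5],0,0.61],[[0,0,-3],0,0.61],[[0,0,-4],0,0.61],[[0,0,-5],0,0.61],[[0,0,-5],0,0.61],[[0,0,0],0,0.61]]'|egrep 'pos|for'; python3 -c "
from h import *; s=grab('scene','s12.png');f=grab('top','t12.png')
a=cv2.resize(s['color'][110:250,300:520,::-1],(560,356)); cv2.imwrite('pics/c12.png',a); w=grab('wrist','w12.png')"
```

```text
ee_pos: [609.4, 177.4, 43.7]
force: [-0.7, -1.2, -0.5]
ee_pos: [609.5, 177.4, 43.5]
force: [-0.3, -1.1, 0.2]
gripper_width: 55.7
ee_pos: [615.7, 182.3, 239.4]
force: [-0.3, -0.1, 0.4]
```

View pics/c12.png

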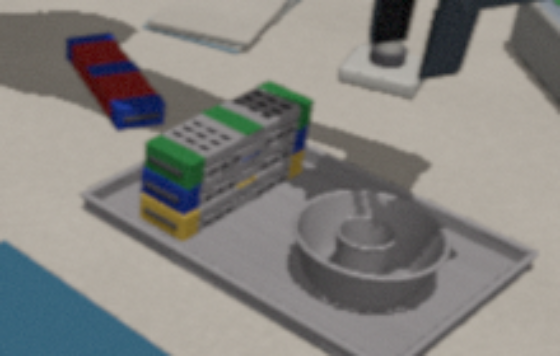

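The gallipot stands upright in the bowl and the stack is intact. I'll check that the bystanders haven't moved, then hand in.

```bash
python3 -c "
from h import *
a=cv2.imread('pics/scene0.png').astype(int);b=cv2.imread('pics/s12.png').astype(int)
for n,(x0,y0,x1,y1) in dict(bur=(215,275,262,315),dap=(255,310,285,342),red1=(85,205,190,262),red2=(322,120,368,162)).items(): print(n,(abs(a-b)[y0:y1,x0:x1].max(2)>40).sum())
job_done(); print(telemetry.state()['time_s'])"
```

```text
bur 78
dap 0
red1 0
red2 993
the job is handed in; nothing more can be done
the job is handed in; nothing more can be done
```

The set is made up on the tray and handed in at about 55 s of the 118 s allowed. The cassettes are stacked at the free end, with yellow on the bottom, blue on it and green on top. The gallipot stands in the big bowl, and the gripper was open and clear of everything.

**Stack:** the wrist camera put the cassette centres at (441.3, 190.1), (440.9, 190.4) and (441.7, 190.8) mm from bottom to top. They agree within about 1 mm and 1°, and the last scene view shows the stack flush.

**Gallipot:** it was set down at about (609, 177) mm and looks upright and roughly central in the last view. My two measurements of the bowl's centre in x disagreed, at about 604–607 mm from the top camera and 612 mm from the wrist camera. I aimed between them.

**Left in place:**
- **Dappen glass and one red look-alike:** their image areas did not change.
- **Bur block:** 78 pixels changed. I think this is the removed gallipot and its shadow, which overlap that area, but I did not check further.
- **Red look-alike beside the tray:** its area changed too. It was never touched, and in the views it sits where it was, so I put the change down to the arm's shadow.

**Tool tilt:** the tool picked up a few degrees of tilt on long fast moves. I worked most of it off by pushing at the limit of reach before gripping green.

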